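Ring the bell by the cup

TASK

The cup of drinking chocolate is ready to be served: call the server by ringing the counter bell that stands next to that cup at least twice, pressing its button gently with the fingertips and letting it come right up after each ring. Do not pick up or shift the bell, and do not touch the cup, the dish of beans or the bell beside it, the stamp, the tins or the mill.

Things in the scene. Friction and masses are not known exactly. Their poses are not given: they have to be found in the camera images.
- cup_bell: a brass dome counter bell on a black foot, 64 mm across; origin at the centre of its underside. It stands loose (about 0.14 kg), with a round steel push button on top. The two bells are identical. This one is to be rung: it stands on the robot's side of the cup, 90 to 120 mm from it, centre to centre
- cup_bell_button (a joint): the travel of the push button of the bell by the cup (m): 0 fully up, 0.005 fully down. Springy: starts to move at 1 N, reaches its stop at 3.5 N, springs back by itself; a press past 0.003 rings the bell
- cup_bell_top (a point): centre of the top face of the push button of the bell by the cup (button 14 mm across, flat top 10 mm across, top 53 mm above the counter when up; z up)
- dish_bell: a brass dome counter bell on a black foot, 64 mm across; origin at the centre of its underside. It stands loose (about 0.14 kg), with a round steel push button on top. The two bells are identical. This one is to be left alone: it stands on the robot's side of the dish of beans, 90 to 120 mm from it
- dish_bell_button (a joint): the travel of the push button of the bell by the dish (m): 0 fully up, 0.005 fully down. Springy: starts to move at 1 N, reaches its stop at 3.5 N, springs back by itself; a press past 0.003 rings the bell
- dish_bell_top (a point): centre of the top face of the push button of the bell by the dish (button 14 mm across, flat top 10 mm across, top 53 mm above the counter when up; z up)
- cup: a small white cup of drinking chocolate, 60 mm across and 52 mm high, with an ear at its -y side (77 mm overall); loose; origin on the counter, 9 mm from the bowl axis towards the ear. One of cup and dish stands left of the mill, the other right of it, either way round, each with its bell
- dish: a white ramekin of roasted beans, 68 mm across, 42 mm high, loose; origin at the centre of its underside
- stamp: a wooden hand stamp with an upright knob handle, foot 20 x 42 mm, 60 mm high, standing loose; origin at the centre of its underside
- tin_big: a round tin, 68 mm across, 85 mm high, loose, at the back; origin at the centre of its underside
- tin_small: a round tin, 62 mm across, 75 mm high, loose, at the back; origin at the centre of its underside
- nib_mill: a fixed hand mill with a 140 mm square wooden base, a domed top 204 mm high, and a crank above it whose knob reaches 263 mm high, about 130 mm out from the dome, pointing to the back (the crank turns easily). It stands between the two bells; pass above it. Origin at the counter's height; the middle of the base, with the dome above it, lies at x +5, y +31 mm in its own frame
- wall_screen: a flat screen on the wall behind and to the right of the counter, fixed, 0.92 m wide and 0.53 m high, its lower edge 0.42 m above the counter and the tasting counter's right part close under it; origin at the middle of its lower edge, x axis into the wall. Keep the arm clear of it
There are look-alikes about, which are no part of the job. What is meant by the stamp is not pink, and is the smaller of those in its own colour. What is shaped like the cup_bell but orange is not meant.

How it is judged:
On the way, in this order (a step that is already met when the one before it is completed fails the run):
1. the button of the bell by the cup is pressed with the fingers past 3 mm (value of joint cup_bell_button above 0.003 m and contact force between the fingers and cup_bell above 0.3 N), for 0.04 s.
2. it is let up again (value of joint cup_bell_button below 0.001 m), for 0.04 s.
3. it is pressed with the fingers past 3 mm a second time (all of step 1), for 0.04 s.
At the end, for the whole second after the job is handed in: After two rings the button of the bell by the cup is up (less than 1 mm down); both bells, the cup, the dish, the stamp and the tins stand upright (within 0.1 rad) within 15 mm of where they stood (value of joint each of cup_bell_button, dish_bell_button below 0.001 m and linear speed of cup_bell below 0.02 m/s and distance of each of cup_bell, cup, dish, dish_bell, stamp, tin_big, tin_small from where it was at the start of the episode below 0.015 m and angle between each of cup_bell, cup, dish, dish_bell, stamp, tin_big, tin_small's own z axis and vertical below 0.1 rad); the robot touches nothing.
It fails at once if the bell is pressed harder than 25 N (contact force between the fingers and cup_bell above 25 N).
It fails at once if the bell by the cup is lifted 8 mm, tipped, or shifted more than 15 mm (height (world z) of cup_bell above 0.008 m or angle between cup_bell's own z axis and vertical above 0.2 rad or distance of cup_bell from where it was at the start of the episode above 0.015 m).
It fails at once if the other bell is touched or its button goes down (contact force between any of the fingers, the arm and dish_bell above 0.5 N or value of joint dish_bell_button above 0.0015 m).
It fails at once if the cup, the dish, the stamp, a tin or the mill is touched (contact force between any of the fingers, the arm and cup above 0.5 N or contact force between any of the fingers, the arm and dish above 0.5 N or contact force between any of the fingers, the arm and stamp above 0.5 N or contact force between any of the fingers, the arm and tin_big above 0.5 N or contact force between any of the fingers, the arm and tin_small above 0.5 N or contact force between any of the fingers, the arm and nib_mill above 0.5 N).
It fails at once if a bystander is shifted more than 15 mm (distance of any of cup, dish, dish_bell, stamp, tin_big, tin_small from where it was at the start of the episode above 0.015 m).
It also fails if it takes over 40 s, if anything falls off the work surface, if the arm or the gripper's body presses on something with over 40 N, if the wrist force passes 120 N, or if a joint passes its speed limit or range.

ROBOT

A 6-joint arm with a two-finger parallel gripper is mounted at the origin on a cart in front of the work surface, level with it; the furniture and walls round the work are solid. World frame = base frame: x ahead of the robot, y to its left, z up, the work surface at z = 0. Lengths are in m, angles in rad, forces in N, time in s.
With the tool pointing down it reaches from about 0.35 to 0.975 m from the base axis. Payload 4.9 kg.
Tool frame: the origin (TCP) lies on the mounting face of the last link; the fingertips stand 173 mm ahead of it and the grasp point (between the pads) lies ctrl.pinch_z ahead of it (ctrl.pinch_z is the distance from the TCP to the grasp point, in m); z points along the fingers, y is the line along which they close (so a half turn about z gives the same grasp; the last joint's range is limited). The gripper opens to 85 mm and grips with 20 to 120 N. Pads are 22 mm wide; open, the fingers measure 114 mm over their backs; the gripper's body (76 mm by 85 mm) begins 54 mm behind the grasp point. The pads swing forward as they close: fully open they stand 13 mm farther back than shut.
Start: joints at [-0.119, 0.053, 1.613, -0, 1.476, -0.119], TCP at [0.625, 0, 0.405] pointing down, gripper open.
Joint ranges: [-3.01, 3.01], [-1.01, 2.22], [0.06, 2.58], [-1.02, 4.17], [0.09, 2.62], [-3.14, 3.14]. Speed limits (rad/s): [2.57, 2.57, 3.14, 3.14, 3.14, 3.14].

INTERFACE

Orientations are given as a rotation vector (axis times angle).
In Python, from station import telemetry, eyes, ctrl gives the robot as it stands.
- The arm moves only by the tool apply_moves, never from a script. Its argument "plan" is a list of rows, each a list of 5 numbers: the finger opening in m, from 0 to 0.0854, then the shift along the tool's x, y, z in m, then the turn about the tool's z in rad. In form: [[jaw, x, y, z, roll], ...]. A call has 1 to 12 rows; each row is the pose to reach, as a shift and turn from the pose commanded when the call began, along the tool's axes at that moment; what a row does not reach only later rows make up. A row lasts 1/12 s, in which the tool goes at most 41.7 mm and 7.16 degrees, less where a joint would pass 70% of its speed; a pose out of reach is approached as far as the arm can. A call with a gripper value outside its range is refused whole. The fingers move at their own pace and stop on an object; "newtons" is the grip in N (left out, the last holds). Time passes only in rows, so rows that repeat a pose let the fingers close. It gives the time, the measured TCP pose, the force, the opening and the grip force at its end, in the units of the state.
- telemetry.get_obs(): the state, without advancing time (a new reading comes with each control period).
- eyes.get_image(name): name is "scene" or "side" or "wrist"; returns a dict with "img" (480x640x3 uint8, blue, green, red), "range_z" (480x640 float32, m along the optical axis (not along the pixel's ray), 0 where there is no reading), "K" (3x3 intrinsics, pixels), "pose" (4x4, takes a point from camera to world coordinates); the wrist camera has in their place "hand_eye" (4x4, takes a point from camera to tool coordinates, whose origin is the TCP and whose axes are the flange's). Camera axes: x right, y down, z forward; pixel columns grow to the right and rows downward; lengths in m; the calibration is good to about 2 mm. A picture is of the moment at which its call begins: read the wrist's pose just before it.
- ctrl.finish_job(): hands the job in; it is judged then, once.
Trained networks look in a picture, given as the dict that the camera call returned (one of the last four; its "shot" number tells which), for a name from the list of things; names that differ only in an ending like _2 or _b are one class to them, and where a whole thing is asked for, a point or a joint stands for the part that bears it (a point fixed in the world has none). Each returns a list of dicts, best first, with "confidence" (0 to 1); they miss things now and then, are a little off and sometimes report something else, mostly with a low value. They report only what shows in the picture. A call takes as long as a camera call. They do not tell look-alikes from the thing itself.
- eyes.search_frame(thing, picture): "box" ([left, top, right, bottom] in pixels, round what is visible of it).
- eyes.outline_of(thing, picture): "region" (480x640 bool, what is visible of it) and "box" ([left, top, right, bottom] in pixels, round what is visible of it).
- eyes.tip_of(thing, picture): "point" ([column, row] in pixels: a listed point, or the origin of a listed thing).
The state is a dict: "t": time; "q": joint angles; "dq": joint speeds; "effort": joint torques, N m; "tool_pos": TCP position; "tool_rot": TCP orientation; "contact_force": force on the tool from outside, world axes, zero at the start; "wrist_torque": the same for the moment, N m; "opening": finger opening in m; "grip_force": force on a finger pad.
Only numpy, scipy, OpenCV 4.12 (cv2) and the standard library are available. Lean on these libraries where they do the work, as an engineer would, in place of code of your own. Each camera call takes 0.05 s, during which the arm holds its last target. There are 200 camera calls.

## Working session

There is one attempt and no reset: what is moved stays moved. The work goes in short steps, Python scripts to look and compute and a tool call to move; the robot and the scene stay as the last step left them, time stands still between calls to the robot, and variables do not carry over. Pictures are saved under pics/ and viewed, at most 10 in all, crops included, and the job is handed in when it is done.

Besides the shell and the picture viewer there is one more tool, called as a command line: name --pt "numbers of a row" for each row, then --argument value for the rest. apply_moves: Moves the arm, as the interface text tells. Its arguments: {"type":"object","properties":{"plan":{"type":"array","items":{"type":"array","items":{"type":"number"}}},"newtons":{"type":"number"}},"required":["plan"]}

```bash
mkdir -p pics; cat > h.py <<'E'
from station import telemetry, eyes, ctrl
import numpy as np, cv2
from scipy.spatial.transform import Rotation as R
def cloud(p, pose=None):
    K=p["K"]; z=p["range_z"]; v,u=np.mgrid[:480,:640]
    c=np.stack([(u-K[0,2])/K[0,0]*z,(v-K[1,2])/K[1,1]*z,z,np.ones_like(z)],-1)
    w=(c@(p["pose"] if pose is None else pose).T)[...,:3]; w[z==0]=np.nan
    return w
def tcp():
    o=telemetry.get_obs(); T=np.eye(4); T[:3,:3]=R.from_rotvec(o["tool_rot"]).as_matrix(); T[:3,3]=o["tool_pos"]; return T
E
python3 - <<'E'
from h import *
o=telemetry.get_obs(); print(o["tool_pos"],o["tool_rot"],o["opening"],ctrl.pinch_z,o["contact_force"])
for n in ["scene","side"]:
    p=eyes.get_image(n); cv2.imwrite(f"pics/{n}.png",p["img"]); w=cloud(p)
    for t in ["cup_bell","cup","dish","stamp","nib_mill","tin_big"]:
        for d in eyes.outline_of(t,p)[:4]:
            m=d["region"]; q=w[m]; q=q[~np.isnan(q[:,0])]
            if len(q): print(n,t,round(d["confidence"],2),d["box"],np.median(q,0).round(3),np.percentile(q,98,axis=0).round(3),np.percentile(q,2,axis=0).round(3))
E
```

```text
[6.24728193e-01 5.03946297e-05 4.03450001e-01] [-2.22026918e+00 -2.22028251e+00  1.98564676e-03] 0.08570584411144042 0.1547 [ 0.12897764  0.41677035 -0.39535458]
scene cup_bell 0.87 [211.2, 281.4, 237.6, 306.8] [0.366 0.047 0.024] [0.397 0.076 0.051] [0.342 0.029 0.002]
scene cup_bell 0.66 [206.4, 233.6, 227.0, 258.0] [0.45  0.226 0.022] [0.484 0.257 0.05 ] [ 0.425  0.209 -0.002]
scene cup_bell 0.23 [237.7, 213.8, 253.6, 233.9] [0.568 0.248 0.035] [0.601 0.276 0.049] [0.546 0.221 0.008]
scene cup 0.74 [235.8, 212.6, 252.8, 234.7] [0.568 0.248 0.035] [0.602 0.276 0.051] [0.546 0.22  0.003]
scene dish 0.61 [325.3, 294.3, 351.8, 326.1] [ 0.538 -0.181  0.027] [ 0.571 -0.145  0.04 ] [ 0.507 -0.209  0.004]
scene stamp 0.62 [238.7, 303.1, 260.1, 342.1] [ 0.348 -0.081  0.02 ] [ 0.365 -0.046  0.077] [ 0.338 -0.101 -0.   ]
scene stamp 0.59 [352.2, 332.6, 368.9, 358.8] [ 0.5   -0.297  0.012] [ 0.517 -0.276  0.058] [ 0.489 -0.314 -0.001]
scene stamp 0.5 [352.4, 279.5, 370.1, 303.5] [ 0.62  -0.187  0.011] [ 0.661 -0.16   0.057] [ 0.611 -0.203 -0.002]
scene nib_mill 0.78 [242.2, 181.1, 326.9, 286.
[... 598 characters left out ...]
.551 0.218 0.019]
side dish 0.96 [314.5, 268.3, 336.0, 287.5] [ 0.544 -0.173  0.03 ] [ 0.576 -0.143  0.045] [ 0.513 -0.209  0.004]
side stamp 0.7 [295.0, 257.4, 304.4, 274.6] [ 0.626 -0.178  0.024] [ 0.638 -0.162  0.063] [ 0.615 -0.196  0.007]
side stamp 0.53 [358.2, 312.4, 374.9, 336.3] [ 0.354 -0.065  0.021] [ 0.373 -0.044  0.079] [ 0.342 -0.096 -0.   ]
side nib_mill 0.82 [258.1, 247.2, 321.7, 364.0] [0.526 0.073 0.132] [0.635 0.132 0.244] [ 0.458 -0.022  0.011]
side tin_big 0.88 [259.7, 252.8, 283.2, 281.8] [ 0.695 -0.108  0.065] [ 0.73  -0.095  0.091] [ 0.673 -0.152  0.009]
side tin_big 0.47 [347.2, 282.1, 371.8, 303.9] [ 0.424 -0.163  0.027] [ 0.457 -0.144  0.053] [ 0.398 -0.199  0.001]
```

```bash
python3 - <<'E'
import cv2,numpy as np
a=cv2.imread("pics/scene.png")[160:380,180:420]; b=cv2.imread("pics/side.png")[225:445,200:440]
cv2.imwrite("pics/crop.png",cv2.resize(np.vstack([a]),None,fx=2.5,fy=2.5,interpolation=cv2.INTER_CUBIC))
cv2.imwrite("pics/crop2.png",cv2.resize(b,None,fx=2.5,fy=2.5,interpolation=cv2.INTER_CUBIC))
E
```

```text
(no output)
```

View pics/crop.png

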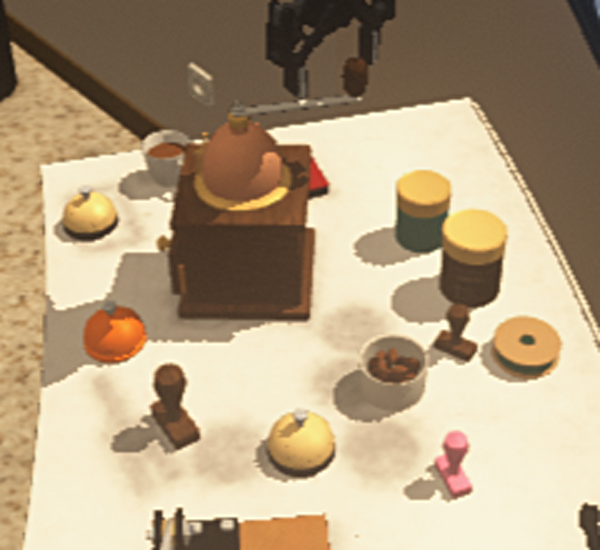

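View pics/crop2.png

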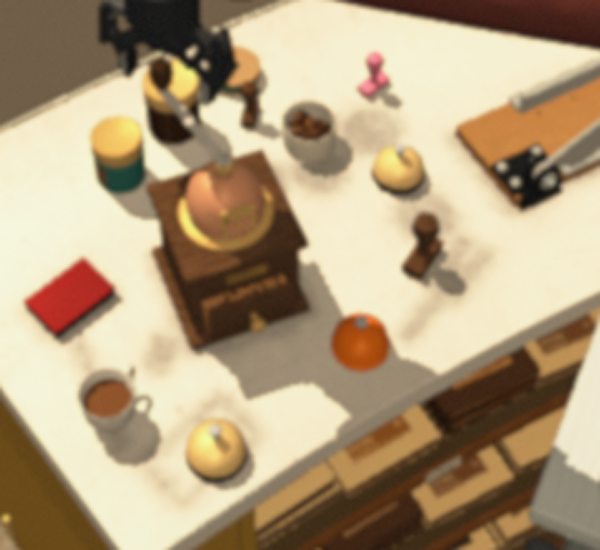

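Scene crop: cup at (165,155), the plain brass bell in front of it at (90,212). The orange bell at (115,335) is the look-alike, and the bell at (300,440) stands by the dish. The side view agrees, so the target is near (0.457, 0.242). I'll rise first, then go across.

apply_moves --pt "0.085 0 0 -0.04 0" --pt "0.085 0 0 -0.08 0" --pt "0.085 0 0 -0.12 0" --pt "0 0.03 -0.021 -0.12 0" --pt "0 0.06 -0.042 -0.12 0" --pt "0 0.09 -0.063 -0.12 0" --pt "0 0.12 -0.084 -0.12 0" --pt "0 0.15 -0.105 -0.12 0" --pt "0 0.18 -0.126 -0.12 0" --pt "0 0.21 -0.147 -0.12 0" --pt "0 0.24 -0.168 -0.12 0" --pt "0 0.24 -0.168 -0.12 0" --newtons 20

```text
t: 1.7
tool_pos: [0.4539, 0.2436, 0.5254]
tool_rot: [-2.213, -2.227, -0.003]
contact_force: [0.3, -0.5, 0.3]
opening: -0.0001
grip_force: 0.0
```

```bash
python3 - <<'E'
from h import *
o=telemetry.get_obs(); print(o["t"],o["tool_pos"],o["tool_rot"],o["opening"],o["contact_force"])
T=tcp()
p=eyes.get_image("wrist"); cv2.imwrite("pics/wrist.png",p["img"]); w=cloud(p,T@p["hand_eye"])
def est(n,p,w):
    for d in eyes.tip_of("cup_bell_top",p)[:3]:
        u,v=np.round(d["point"]).astype(int); q=w[v-2:v+3,u-2:u+3].reshape(-1,3); print(n,"tip",round(d["confidence"],2),(u,v),np.nanmedian(q,0).round(4))
    m=(abs(w[...,0]-.457)<.05)&(abs(w[...,1]-.242)<.05)
    b=w[m&(w[...,2]>.046)&(w[...,2]<.07)]; print(n,"button",len(b),b.mean(0).round(4),b.min(0).round(4),b.max(0).round(4)) if len(b) else print(n,"none")
    for lo,hi in [(.012,.03),(.03,.045)]:
        q=w[m&(w[...,2]>lo)&(w[...,2]<hi)]; 
        if len(q): print(lo,len(q),q.min(0).round(4),q.max(0).round(4))
est("wrist",p,w)
for n in ["side","scene"]:
    p=eyes.get_image(n); est(n,p,cloud(p))
E
```

```text
1.7 [0.45391148 0.24361969 0.52536465] [-2.21274229 -2.22740826 -0.0027151 ] -0.00012623419889465056 [ 0.28391975 -0.45225267  0.29668144]
wrist tip 0.48 (np.int64(261), np.int64(312)) [0.3717 0.0634 0.0534]
wrist tip 0.47 (np.int64(320), np.int64(193)) [0.4578 0.2426 0.0548]
wrist button 84 [0.4596 0.2414 0.0542] [0.4538 0.2338 0.0516] [0.4658 0.2474 0.0564]
0.012 609 [0.4294 0.2118 0.0122] [0.4895 0.2718 0.03  ]
0.03 787 [0.4371 0.2179 0.03  ] [0.483  0.2642 0.0399]
side tip 0.61 (np.int64(344), np.int64(351)) [0.3811 0.054  0.0498]
side tip 0.61 (np.int64(325), np.int64(285)) [ 0.5255 -0.1493  0.0229]
side tip 0.5 (np.int64(285), np.int64(396)) [0.4609 0.2394 0.0528]
side button 26 [0.4608 0.2407 0.0527] [0.455  0.2342 0.0475] [0.4692 0.2513 0.0587]
0.012 220 [0.4301 0.2108 0.0122] [0.489  0.2732 0.0299]
0.03 198 [0.4367 0.2167 0.03  ] [0.4861 0.2658 0.0411]
scene tip 0.61 (np.int64(301), np.int64(341)) [ 0.4105 -0.196   0.0246]
scene tip 0.59 (np.int64(218), np.int64(282)) [ 0.3861  0.1199 -0.0019]
scene button 13 [0.4557 0.239  0.0493] [0.4512 0.2331 0.0466] [0.4598 0.245  0.0517]
0.012 176 [0.4236 0.2084 0.012 ] [0.4846 0.2672 0.0299]
0.03 84 [0.4334 0.218  0.0301] [0.4736 0.2555 0.0443]
```

View pics/wrist.png

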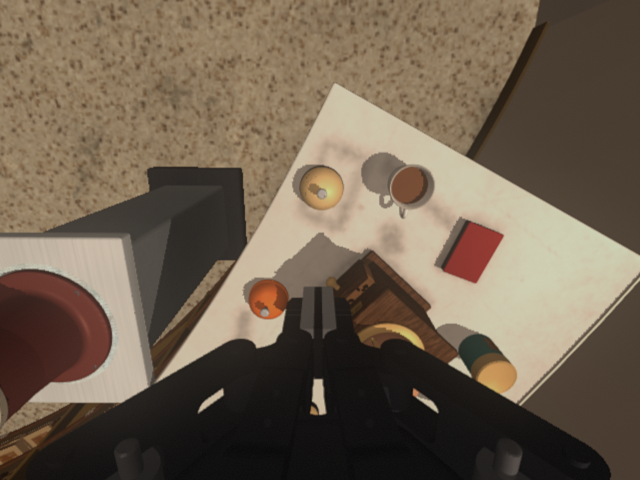

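Wrist view: the target bell is at (320,187) with its button at (320,193), and the cup is at (408,185). Depth puts the button at about (0.459, 0.2415, 0.053). Next I descend to about 25 mm above it.

apply_moves --pt "0 0.001 0.002 0.035 0" --pt "0 0.001 0.002 0.07 0" --pt "0 0.001 0.002 0.105 0" --pt "0 0.001 0.002 0.14 0" --pt "0 0.001 0.002 0.175 0" --pt "0 0.001 0.002 0.21 0" --pt "0 0.001 0.002 0.235 0" --pt "0 0.001 0.002 0.255 0" --pt "0 0.001 0.002 0.27 0" --pt "0 0.001 0.002 0.275 0" --pt "0 0.001 0.002 0.275 0" --pt "0 0.001 0.002 0.275 0"

```text
t: 3.0
tool_pos: [0.4597, 0.2405, 0.2503]
tool_rot: [2.223, 2.22, 0.001]
contact_force: [0.8, 0.4, 0.8]
opening: 0.0
grip_force: 0.0
```

```bash
python3 - <<'E'
from h import *
o=telemetry.get_obs(); print(o["t"],o["tool_pos"],o["tool_rot"],o["contact_force"])
T=tcp()
p=eyes.get_image("wrist"); cv2.imwrite("pics/wrist2.png",p["img"]); w=cloud(p,T@p["hand_eye"])
m=(abs(w[...,0]-.459)<.03)&(abs(w[...,1]-.2415)<.03)&(w[...,2]>.046)&(w[...,2]<.06); b=w[m]
print(len(b),b.mean(0) if len(b) else 0)
p=eyes.get_image("side"); cv2.imwrite("pics/side2.png",cv2.resize(p["img"][300:440,200:360],None,fx=4,fy=4))
E
```

```text
3.0 [0.45971933 0.24052748 0.25030136] [2.22254017e+00 2.21988748e+00 7.91551624e-04] [0.78814885 0.44639215 0.80764232]
389 [0.45943903 0.24331501 0.05375466]
```

View pics/wrist2.png

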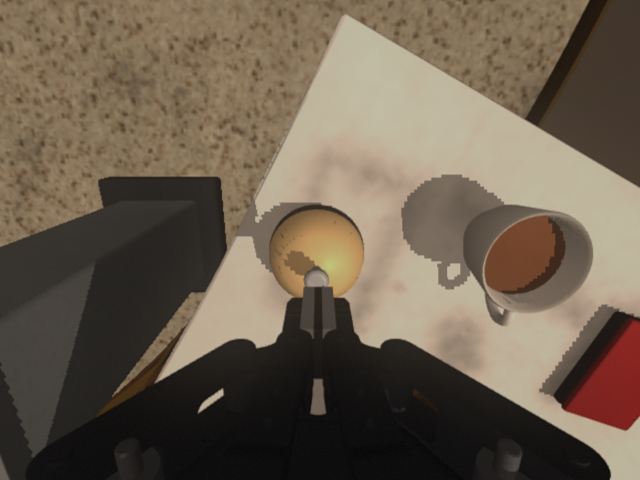

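View pics/side2.png

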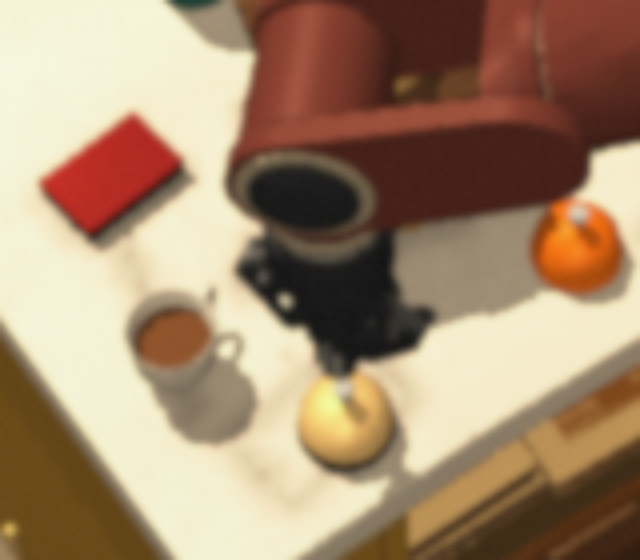

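The fingertips are lined up with the button: wrist view at (317,278), side view at (343,388), with the cup and orange bell clear. I'll go down in small steps, watching the force.

apply_moves --pt "0 0.0015 0 0.008 0" --pt "0 0.0015 0 0.015 0" --pt "0 0.0015 0 0.02 0" --pt "0 0.0015 0 0.023 0" --pt "0 0.0015 0 0.025 0" --pt "0 0.0015 0 0.025 0" --pt "0 0.0015 0 0.025 0"

```text
t: 3.68
tool_pos: [0.4589, 0.2425, 0.2247]
tool_rot: [-2.221, -2.221, 0.001]
contact_force: [-1.6, -0.6, 2.5]
opening: 0.0002
grip_force: 0.9
```

apply_moves --pt "0 0 0 0.001 0" --pt "0 0 0 0.001 0" --pt "0 0 0 0.001 0"

```text
t: 3.93
tool_pos: [0.4591, 0.2426, 0.224]
tool_rot: [2.221, 2.221, 0.001]
contact_force: [-1.9, 1.1, 1.7]
opening: -0.0002
grip_force: 1.1
```

apply_moves --pt "0 0 0 0.001 0" --pt "0 0 0 0.002 0" --pt "0 0 0 0.002 0" --pt "0 0 0 0.002 0"

```text
t: 4.27
tool_pos: [0.4591, 0.2426, 0.2219]
tool_rot: [2.221, 2.221, 0.001]
contact_force: [-1.5, -0.2, 3.4]
opening: 0.0
grip_force: 1.6
```

apply_moves --pt "0 0 0 0.0005 0" --pt "0 0 0 0.001 0" --pt "0 0 0 0.001 0" --pt "0 0 0 0.001 0"

```text
t: 4.6
tool_pos: [0.4592, 0.2426, 0.2213]
tool_rot: [2.221, 2.221, 0.001]
contact_force: [-1.9, -0.3, 5.8]
opening: 0.0
grip_force: 3.0
```

The force has passed 3.5 N, so the button is on its stop and has rung. I'll lift 15 mm, wait, and press to the same depth again.

apply_moves --pt "0 0 0 -0.005 0" --pt "0 0 0 -0.015 0" --pt "0 0 0 -0.015 0" --pt "0 0 0 -0.015 0" --pt "0 0 0 -0.015 0"

```text
t: 5.02
tool_pos: [0.4588, 0.2424, 0.2356]
tool_rot: [2.221, 2.221, -0.0]
contact_force: [-0.1, -0.3, -0.2]
opening: 0.0002
grip_force: 0.0
```

apply_moves --pt "0 0 0 0.005 0" --pt "0 0 0 0.009 0" --pt "0 0 0 0.011 0" --pt "0 0 0 0.013 0" --pt "0 0 0 0.0145 0" --pt "0 0 0 0.015 0" --pt "0 0 0 0.015 0" --pt "0 0 0 0.015 0"

```text
t: 5.68
tool_pos: [0.459, 0.2425, 0.2213]
tool_rot: [-2.221, -2.221, 0.002]
contact_force: [-2.9, -1.7, 7.3]
opening: 0.0004
grip_force: 3.5
```

apply_moves --pt "0 0 0 -0.005 0" --pt "0 0 0 -0.015 0" --pt "0 0 0 -0.015 0" --pt "0 0 0 -0.015 0" --pt "0 0 0 -0.015 0"

```text
t: 6.1
tool_pos: [0.4589, 0.2425, 0.2357]
tool_rot: [-2.221, -2.221, -0.0]
contact_force: [-0.7, -1.1, -0.2]
opening: -0.0001
grip_force: 0.0
```

Two rings are done. I'll ring a third time as a margin, then retreat straight up and check.

apply_moves --pt "0 0 0 0.005 0" --pt "0 0 0 0.009 0" --pt "0 0 0 0.011 0" --pt "0 0 0 0.013 0" --pt "0 0 0 0.0145 0" --pt "0 0 0 0.015 0" --pt "0 0 0 0.015 0" --pt "0 0 0 0.015 0"

```text
t: 6.77
tool_pos: [0.459, 0.2425, 0.2213]
tool_rot: [-2.221, -2.221, 0.002]
contact_force: [-3.4, -1.9, 6.6]
opening: -0.0001
grip_force: 3.4
```

apply_moves --pt "0 0 0 -0.005 0" --pt "0 0 0 -0.015 0" --pt "0 0 0 -0.045 0" --pt "0 0 0 -0.08 0" --pt "0 0 0 -0.115 0" --pt "0 0 0 -0.15 0" --pt "0 0 0 -0.15 0" --pt "0 0 0 -0.15 0" --pt "0 0 0 -0.15 0"

```text
t: 7.52
tool_pos: [0.4587, 0.2424, 0.3706]
tool_rot: [-2.221, -2.221, 0.0]
contact_force: [-0.2, -0.0, -0.3]
opening: 0.0004
grip_force: 0.0
```

```bash
python3 - <<'E'
from h import *
T=tcp(); p=eyes.get_image("wrist"); w=cloud(p,T@p["hand_eye"])
m=(abs(w[...,0]-.459)<.03)&(abs(w[...,1]-.2415)<.03)&(w[...,2]>.046)&(w[...,2]<.07); b=w[m]
print(len(b),b.mean(0),np.percentile(b[:,2],90))
p=eyes.get_image("side"); w=cloud(p)
m=(abs(w[...,0]-.457)<.05)&(abs(w[...,1]-.242)<.05)&(w[...,2]>.012)&(w[...,2]<.03); q=w[m]; print(q.min(0),q.max(0))
print(telemetry.get_obs()["contact_force"])
E
```

```text
189 [0.45948544 0.24157467 0.05398504] 0.05523996977321708
[0.42998596 0.20960601 0.01251549] [0.48922236 0.27031477 0.02999706]
[-0.26199845  0.40137044 -1.12260129]
```

The bell has not moved, and the button is up.

```bash
python3 -c "
from station import ctrl; print(ctrl.finish_job())"
```

```text
the job is handed in; nothing more can be done
None
```

I rang the bell by the cup three times, letting its button come up after each; the bell did not move, the highest force read was about 7 N, the arm ended clear above it, and the job is handed in with no verdict shown.

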